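# Find the full tin of saddles by its weight and hold it up

## Task

A customer wants the full tin of brass bridge saddles: of the three identical closed tins on the leather mat it is the heaviest, which only hefting them will tell. Stand the two lighter, part-used tins upright in the walnut tray, and finish still holding the heaviest one up for the customer, upright and still, at least 15 cm above the marble. Keep the tins upright, set them down rather than drop them, and leave everything else on the counter where it lies.

Things in the scene. Friction and masses are not known exactly. Their poses are not given: they have to be found in the camera images.
- tin_a: one of three identical closed tins, grey with a brass-coloured slip lid: round, 56 across, 56 high, straight-sided. Origin at the centre of its underside, z up. Starts upright on the mat (underside 3 above the marble). Contents packed tight round the axis; weighs 0.15 to 0.70 kg in all. The heaviest is over 0.10 kg above the next, the others differ by 0.08 or more; which is which changes every time
- tin_b: one of three identical closed tins, grey with a brass-coloured slip lid: round, 56 across, 56 high, straight-sided. Origin at the centre of its underside, z up. Starts upright on the mat (underside 3 above the marble). Contents packed tight round the axis; weighs 0.15 to 0.70 kg in all. The heaviest is over 0.10 kg above the next, the others differ by 0.08 or more; which is which changes every time
- tin_c: one of three identical closed tins, grey with a brass-coloured slip lid: round, 56 across, 56 high, straight-sided. Origin at the centre of its underside, z up. Starts upright on the mat (underside 3 above the marble). Contents packed tight round the axis; weighs 0.15 to 0.70 kg in all. The heaviest is over 0.10 kg above the next, the others differ by 0.08 or more; which is which changes every time
- tray: low walnut tray with a tan lining, fixed to the counter: outside 105 (its x) by 270 (its y), walls 5 thick, rim 11 above the marble; inside 95 by 260, the lined floor 5 above the marble. Origin at the centre of its underside, on the marble. It has room for three tins in a row along its y
- mat: dark green leather counter mat, fixed, 150 (its x) by 300 (its y) by 3 thick; the tins start on it in a loose row along its y, about 105 apart. Origin at the centre of its underside
- tremolo_arm: chrome tremolo arm, a bent 6 mm rod about 150 long with a cream tip, lying flat; origin under its middle. To be left alone
- pick_case: closed walnut pick case, 48 x 72 x 22; origin under its centre. To be left alone
- tuning_key: brass T-shaped tuning key lying flat, 64 long, crossbar 56, 10 thick; origin under its middle. To be left alone
- horn_picks: small stack of brown horn picks, about 28 x 25 x 12; origin under its centre. To be left alone
- pickup_cover: cream plastic pickup cover with six round holes, 24 x 83 x 17; origin under its centre. To be left alone
- slide: amber glass slide standing on end, an open tube 26 across and 58 high; origin under its centre. To be left alone
Not all that is in view belongs to the job. What is shaped like the tin_b but pink is not meant.

How it is judged:
By the outcome, as a careful person would: the job done as asked, in the order asked, and still so for the second after the job is handed in, while the arm keeps its last pose, push and grip.
It also fails if it takes over 69 s, if anything falls off the work surface, if the arm or the gripper's body presses on something with over 40 N, if the wrist force passes 120 N, or if a joint passes its speed limit or range.

## Robot

A 6-joint arm with a two-finger parallel gripper is mounted at the origin on the work surface. World frame = base frame: x ahead of the robot, y to its left, z up, the work surface at z = 0. Lengths are in mm, angles in rad, forces in N, time in s.
With the tool pointing down it reaches from about 350 to 975 mm from the base axis. Payload 7.1 kg.
Tool frame: the origin (TCP) lies on the centre line of the jaws, within the pads' length; the fingertips stand 17 mm ahead of it and the grasp point (between the pads) lies 2 mm behind it; z points along the fingers, y is the direction in which the jaws open and shut (so a half turn about z gives the same grasp; the last joint's range is limited). The gripper opens to 88 mm and grips with 3 to 60 N. Pads are 20 mm wide; open, the fingers measure 115 mm over their backs; the gripper's body (75 mm by 178 mm) begins 61 mm behind the grasp point.
Start: joints at [-1.313, 0.423, 1.63, -0, 1.089, -0.019], TCP at [170.818, -601.187, 218.375] pointing down, gripper open.
Joint ranges: [-3, 3], [-0.9, 2.11], [0.09, 2.58], [-1.31, 4.45], [0.11, 2.69], [-2.54, 2.54]. Speed limits (rad/s): [2.39, 2.39, 3.01, 3.14, 3.14, 3.14].

## Interface

Orientations are given as a rotation vector (axis times angle).
In Python, from workcell import ctrl, imaging, workorder gives the robot as it stands. The module is installed in compiled form; this text tells all that it offers.
- The arm moves only by the shell command python3 -m crank 'ROWS' [OPENING]. ROWS is JSON, a list of rows, each an object with "travel": the shift along the tool's x, y, z as a fraction of full scale, a list of three; "turn": the turn about the tool's z as a fraction of full scale. In form: [{"travel": [dx, dy, dz], "turn": turn}, ...]. A call has 1 to 20 rows; each row shifts and turns the pose as measured when the row begins, along the tool's axes as they then stand; what a row does not reach is not made up. Full scale, the value 1, is 5 cm for a shift and 0.1 rad for a turn. A row lasts 1/10 s, in which the tool goes at most 50 mm and 8.59 degrees, less where a joint would pass 70% of its speed; a pose out of reach is approached as far as the arm can. A call with a number of a shift or a turn outside -1 to 1 is refused whole. A call with a gripper value outside its range is refused whole. OPENING is the gripper command: -1 is shut, 1 is fully open, values between are in proportion, set as the call begins (- or left out, the last holds). The fingers move at their own pace and stop on an object; the grip force is fixed at half the most. Time passes only in rows, so rows that do not move let the fingers close. It gives the time, the measured TCP pose, the force and the opening at its end, in the units of the state.
- ctrl.get_obs(): the state, without advancing time (a new reading comes with each control period).
- imaging.get_image(name): name is "scene" or "top"; returns the picture (400x640x3 uint8, blue, green, red); there is no depth.
- imaging.camera_info(name): a dict with "camera_matrix" (3x3 intrinsics, pixels), "k1" (the pictures are not rectified: a ray, as slopes to the right and down, at radius r is drawn at 1 + k1 r^2 times it, then the intrinsics apply), "rvec" (rotation vector, rad) and "tvec" (3), from world to camera coordinates, as OpenCV has them. Camera axes: x right, y down, z forward; pixel columns grow to the right and rows downward; lengths in mm; the calibration is good to about 2 mm. A picture is of the moment at which its call begins. camera_info takes no time and is no camera call.
- workorder.close_job(): hands the job in, once; it reports no verdict.
The state is a dict: "t": time; "qpos": joint angles; "qvel": joint speeds; "joint_torque": joint torques, N m; "ee_pos": TCP position; "orientation": TCP orientation; "ft_force": force on the tool from outside, world axes, zero at the start; "moment": the same for the moment, N m; "width": finger opening in mm.
Only numpy, scipy, OpenCV 4.12 (cv2) and the standard library are available. Lean on these libraries where they do the work, as an engineer would, in place of code of your own. Each camera call takes 0.05 s, during which the arm holds its last target.

## Working session

There is one attempt and no reset: what is moved stays moved. The work goes in short steps, Python scripts to look and compute and a shell command to move; the robot and the scene stay as the last step left them, time stands still between calls to the robot, and variables do not carry over. Pictures are saved under pics/ and viewed, and the job is handed in when it is done.

```bash
mkdir -p pics; python3 - <<'E'
from workcell import ctrl, imaging
import cv2
print(ctrl.get_obs())
for n in("scene","top"):
    cv2.imwrite(f"pics/{n}0.png",imaging.get_image(n)); print(imaging.camera_info(n))
E
```

```text
{'t': 0.0, 'qpos': array([-1.31301548e+00,  4.23831785e-01,  1.63066237e+00,  2.13882899e-05,
        1.08863356e+00, -1.89853357e-02]), 'qvel': array([-9.57828127e-04,  1.08910035e-03,  1.03892461e-03, -3.10627268e-05,
       -1.09283506e-03,  6.76130736e-04]), 'joint_torque': array([ 6.63642641e-04, -5.44619036e+01, -2.73660994e+01,  6.44199201e-02,
        2.29223713e-02, -1.30061762e-04]), 'ee_pos': array([ 170.67570454, -600.66328942,  217.61822627]), 'orientation': array([-3.11005040e+00, -4.33131078e-01,  2.57549938e-04]), 'ft_force': array([-0.66275322, -0.80567874,  0.65645372]), 'moment': array([ 0.01218871, -0.04132595,  0.04062551]), 'width': 88.0707058038627}
{'camera_matrix': array([[364.16309047,   0.        , 318.21122688],
       [  0.        , 364.16309047, 197.01737559],
       [  0.        ,   0.        ,   1.        ]]), 'k1': 0.025835599059189144, 'rvec': array([ 1.31385227,  2.1838845 , -0.9420353 ]), 'tvec': array([ 259.30333477, -301.46673284, 1401.77994592])}
{'camera_matrix': array([[472.94757922,   0.        , 325.95700304],
       [  0.        , 472.94757922, 185.05325094],
       [  0.        ,   0.        ,   1.        ]]), 'k1': -0.12951180746042218, 'rvec': array([ 2.2085523 , -2.17218231,  0.09365936]), 'tvec': array([ -17.02196884,  538.61156491, 1387.04559318])}
```

View pics/top0.png

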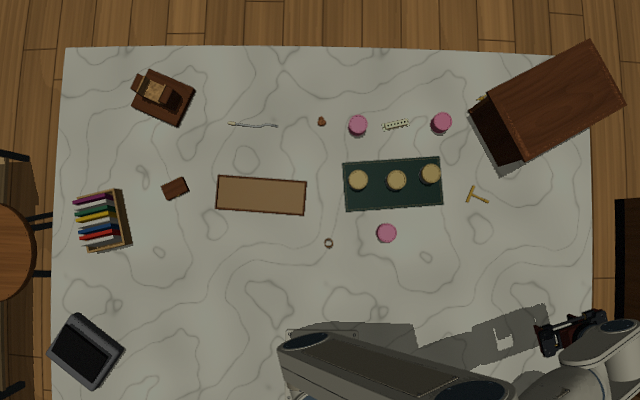

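View pics/scene0.png

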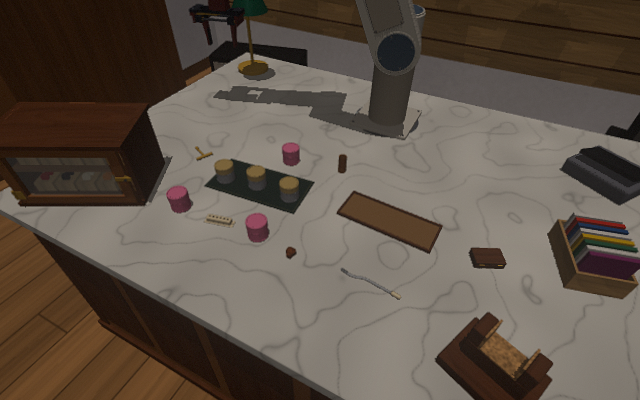

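The top view shows three brass-lidded tins on the green mat at about (358,180), (396,180) and (431,173). The tray is at (261,195). Three pink look-alikes at (357,124), (441,122) and (386,233) are not meant. The slide stands at (328,243). Next I'll measure these and enlarge a crop.

```bash
cat > h.py <<'E'
import numpy as np, cv2
from workcell import ctrl, imaging
def cast(n,px,z):
    c=imaging.camera_info(n);K=c["camera_matrix"];R=cv2.Rodrigues(c["rvec"])[0];t=c["tvec"]
    d=np.array([c["k1"],0,0,0,0]); 
    p=cv2.undistortPoints(np.array(px,float).reshape(-1,1,2),K,d).reshape(-1,2)
    o=-R.T@t; r=np.c_[p,np.ones(len(p))]@R
    return o+r*((z-o[2])/r[:,2])[:,None]
def proj(n,P):
    c=imaging.camera_info(n)
    return cv2.projectPoints(np.array(P,float).reshape(-1,1,3),c["rvec"],c["tvec"],c["camera_matrix"],np.array([c["k1"],0,0,0,0]))[0].reshape(-1,2)
E
python3 - <<'E'
from h import *
T=cv2.imread("pics/top0.png");S=cv2.imread("pics/scene0.png")
def blobs(im,lo,hi,roi,amin=100):
    h=cv2.cvtColor(im,cv2.COLOR_BGR2HSV);m=cv2.inRange(h,lo,hi);x0,y0,x1,y1=roi
    k=np.zeros_like(m);k[y0:y1,x0:x1]=m[y0:y1,x0:x1]
    cs=cv2.findContours(k,cv2.RETR_EXTERNAL,cv2.CHAIN_APPROX_NONE)[0]
    return [c for c in cs if cv2.contourArea(c)>amin]
print([cv2.cvtColor(T,cv2.COLOR_BGR2HSV)[y,x] for x,y in((358,180),(396,180),(431,173),(380,200),(261,195),(300,230))])
for c in blobs(T,(12,70,90),(32,255,255),(335,150,450,220)):
    (x,y),r=cv2.minEnclosingCircle(c); e=cv2.fitEllipse(c)
    P=cast("top",[[x,y],[x+r,y],e[0]],59); print("tin",x,y,r,P[0],P[2],P[1][0:2]-P[0][:2])
for c in blobs(T,(5,80,40),(25,255,255),(205,165,320,225),1000):
    q=cv2.boxPoints(cv2.minAreaRect(c)); P=cast("top",q,11);print("tray",P,P.mean(0),np.linalg.norm(P-np.roll(P,1,0),axis=1))
for c in blobs(T,(40,60,0),(100,255,255),(335,150,450,220),1000):
    q=cv2.boxPoints(cv2.minAreaRect(c));P=cast("top",q,3);print("mat",P,P.mean(0))
for nm,p,z in(("slide",(328,243),58),("pink",(386,233),50),("pink",(357,124),56),("pink",(441,122),56),("pickup",(396,125),17),("picks",(321,121),12),("key",(478,195),5)):
    print(nm,cast("top",[p],z))
cv2.imwrite("pics/crop.png",np.hstack([cv2.resize(T[150:220,335:450],None,fx=3.4,fy=3.4),cv2.resize(S[150:220,200:315],None,fx=3.4,fy=3.4)]))
E
```

```text
[array([ 22, 109, 140], dtype=uint8), array([ 22, 112, 137], dtype=uint8), array([ 22, 116, 134], dtype=uint8), array([78, 73, 42], dtype=uint8), array([ 17, 121, 110], dtype=uint8), array([ 28,  27, 142], dtype=uint8)]
tin 396.5 179.1666717529297 9.501566886901855 [ 556.6173942  -212.44571947   59.        ] [ 556.69451865 -212.1738057    59.        ] [  0.49579449 -27.8878571 ]
tin 358.0 179.0 9.486932754516602 [ 555.12503728 -100.17515999   59.        ] [554.9840194  -99.84794158  59.        ] [  0.48316192 -27.57398894]
tin 430.9285583496094 172.88095092773438 9.351466178894043 [ 576.88232728 -313.97835831   59.        ] [ 577.02629586 -314.38696193   59.        ] [  0.52970744 -27.84781519]
tray [[463.03891282 323.81687103  11.        ]
 [566.46660175 319.32242231  11.        ]
 [550.83128976  50.62106394  11.        ]
 [448.02278288  56.3641395   11.        ]] [507.0898968 187.5311242  11.       ] [267.87394006 103.52529598 269.15587115 102.96879141]
mat [[ 607.46858148  -57.13783988    3.        ]
 [ 635.06643016 -352.65534074    3.        ]
 [ 488.73239689 -363.2423148     3.        ]
 [ 462.99460002  -69.69094526    3.        ]] [ 548.56550213 -210.68161017    3.        ]
slide [[369.20644879 -16.1718917   58.        ]]
pink [[ 400.0184593  -184.28992963   50.        ]]
pink [[717.402664   -95.86207407  56.        ]]
pink [[ 729.48511812 -345.80748824   56.        ]]
pickup [[ 725.00853345 -217.32724077   17.        ]]
picks [[733.5234754    9.96948166  12.        ]]
key [[ 517.35714341 -473.39578934    5.        ]]
```

View pics/crop.png

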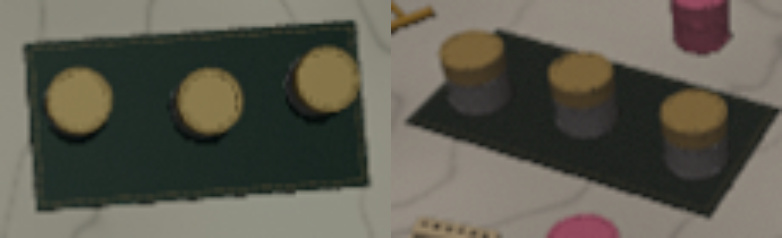

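The crop confirms the three grey tins with brass lids on the mat. Their measured lid radius of about 28 mm fits, and they lie at (555,-100), (557,-212) and (577,-314). I'll square the tool to the world axes first.

```bash
python3 -m crank '[{"travel":[0,0,0],"turn":0.95},{"travel":[0,0,0],"turn":0.95},{"travel":[0,0,0],"turn":0.9},{"travel":[0,0,0],"turn":0}]' 1; python3 - <<'E'
from h import *
o=ctrl.get_obs();print(cv2.Rodrigues(o["orientation"])[0].round(3))
E
```

```text
t: 0.5
ee_pos: [170.3, -599.4, 215.8]
orientation: [-3.137, 0.021, 0.002]
ft_force: [0.1, 0.5, 0.0]
width: 87.9
[[ 1.    -0.013 -0.001]
 [-0.013 -1.     0.005]
 [-0.001 -0.005 -1.   ]]
```

```bash
python3 -m crank '[{"travel":[0.8,-0.57,0],"turn":0},{"travel":[0.8,-0.57,0],"turn":0},{"travel":[0.8,-0.57,0],"turn":0},{"travel":[0.8,-0.57,0],"turn":0},{"travel":[0.8,-0.57,0],"turn":0},{"travel":[0.8,-0.57,0],"turn":0},{"travel":[0.8,-0.57,0],"turn":0},{"travel":[0.8,-0.57,0],"turn":0},{"travel":[0,0,0],"turn":0},{"travel":[0,0,0],"turn":0}]'
```

```text
t: 1.5
ee_pos: [498.8, -367.2, 214.1]
orientation: [-3.136, -0.016, 0.004]
ft_force: [0.2, 0.3, -0.9]
width: 87.6
```

```bash
python3 -m crank '[{"travel":[0.6,-0.4,0.3],"turn":0},{"travel":[0.6,-0.4,0.3],"turn":0},{"travel":[0.36,-0.26,0.3],"turn":0},{"travel":[0,0,0.2],"turn":0},{"travel":[0,0,0],"turn":0},{"travel":[0,0,0],"turn":0}]'
```

```text
t: 2.1
ee_pos: [572.6, -317.9, 157.3]
orientation: [-3.137, -0.015, 0.007]
ft_force: [0.2, -0.3, -0.2]
width: 87.7
```

```bash
python3 -m crank '[{"travel":[0.08,-0.07,0.4],"turn":0},{"travel":[0.01,0,0.5],"turn":0},{"travel":[0,0,0.5],"turn":0},{"travel":[0,0,0.4],"turn":0},{"travel":[0,0,0],"turn":0},{"travel":[0,0,0],"turn":0}]'
```

```text
t: 2.7
ee_pos: [573.5, -323.2, 71.6]
orientation: [3.141, 0.003, 0.003]
ft_force: [-0.7, -0.5, 0.9]
width: 87.6
```

```bash
python3 -m crank '[{"travel":[0,0,0],"turn":0},{"travel":[0,0,0],"turn":0}]'; python3 -m crank '[{"travel":[0,0,0],"turn":0}]'; python3 - <<'E'
from h import *
im=imaging.get_image("top");cv2.imwrite("pics/t1.png",cv2.resize(im[100:250,330:500],None,fx=4,fy=4))
im=imaging.get_image("scene");cv2.imwrite("pics/s1.png",cv2.resize(im[80:240,160:330],None,fx=3.7,fy=3.7))
for i in range(3): print(ctrl.get_obs()["ee_pos"])
E
```

```text
t: 2.9
ee_pos: [573.9, -324.9, 74.3]
orientation: [3.139, 0.001, 0.008]
ft_force: [0.1, 1.0, -0.5]
width: 87.8
t: 3.0
ee_pos: [574.4, -325.4, 75.5]
orientation: [3.138, 0.0, 0.01]
ft_force: [0.1, -0.0, 0.0]
width: 88.1
[ 574.47609364 -325.24342108   75.31596797]
[ 574.47609364 -325.24342108   75.31596797]
[ 574.47609364 -325.24342108   75.31596797]
```

View pics/s1.png

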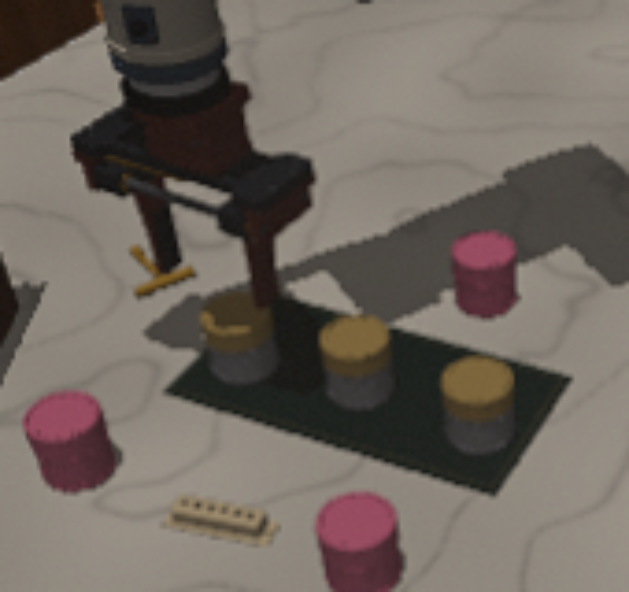

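View pics/t1.png

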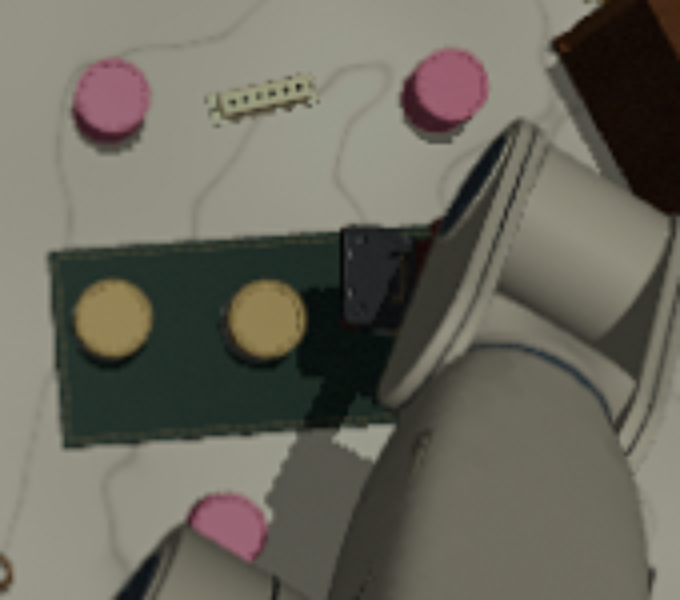

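The gripper straddles the right-hand tin, but it is about 11 mm off to -y and drifting slightly. I'll correct that and go down.

```bash
python3 -m crank '[{"travel":[0.03,-0.24,0],"turn":0},{"travel":[0,0,0],"turn":0}]'; python3 -m crank '[{"travel":[0.01,-0.03,0.3],"turn":0},{"travel":[0.01,-0.03,0.3],"turn":0},{"travel":[0,-0.02,0.05],"turn":0}]'
```

```text
t: 3.3
ee_pos: [576.2, -312.4, 75.7]
orientation: [3.138, 0.0, 0.011]
ft_force: [0.3, 0.2, -0.6]
width: 87.6
t: 3.6
ee_pos: [578.0, -307.3, 40.9]
orientation: [3.138, 0.002, 0.012]
ft_force: [0.2, 0.1, 0.5]
width: 88.3
```

```bash
python3 -m crank '[{"travel":[0,0,0],"turn":0}]'
```

```text
t: 3.7
ee_pos: [577.3, -306.8, 39.4]
orientation: [3.139, 0.003, 0.009]
ft_force: [-0.1, -0.1, 0.2]
width: 87.6
```

```bash
python3 -m crank '[{"travel":[0,0.13,0],"turn":0},{"travel":[0,0.01,0],"turn":0}]'; python3 -m crank '[{"travel":[0,0,0],"turn":0},{"travel":[0,0,0],"turn":0},{"travel":[0,0,0],"turn":0},{"travel":[0,0,0],"turn":0}]' -1;
```

```text
t: 3.9
ee_pos: [577.1, -314.1, 38.7]
orientation: [3.139, 0.003, 0.007]
ft_force: [0.3, -0.7, 0.8]
width: 87.5
t: 4.3
ee_pos: [577.5, -314.9, 39.8]
orientation: [3.139, 0.001, 0.009]
ft_force: [-0.4, 3.6, 1.1]
width: 59.6
```

```bash
python3 -m crank '[{"travel":[0,0,0],"turn":0},{"travel":[0,0,0],"turn":0},{"travel":[0,0,0],"turn":0}]'; python3 -m crank '[{"travel":[0,0,-0.3],"turn":0},{"travel":[0,0,-0.4],"turn":0},{"travel":[0,0,-0.3],"turn":0},{"travel":[0,0,0],"turn":0},{"travel":[0,0,0],"turn":0}]'; for i in 1 2 3 4 5 6; do python3 -m crank '[{"travel":[0,0,0],"turn":0}]'|grep -E "ee_pos|ft|width|ori"; done
```

```text
t: 4.6
ee_pos: [577.5, -314.6, 39.8]
orientation: [3.139, 0.002, 0.009]
ft_force: [0.4, 1.4, -0.3]
width: 56.1
t: 5.1
ee_pos: [575.0, -313.7, 91.2]
orientation: [3.141, 0.002, 0.002]
ft_force: [-1.1, 0.2, -5.9]
width: 55.9
ee_pos: [574.8, -313.6, 91.1]
orientation: [3.141, 0.002, 0.002]
ft_force: [0.8, -0.2, -6.5]
width: 55.7
ee_pos: [574.4, -313.4, 90.4]
orientation: [-3.141, -0.002, -0.0]
ft_force: [0.0, -0.4, -5.0]
width: 55.7
ee_pos: [574.0, -313.2, 89.7]
orientation: [-3.141, -0.002, 0.001]
ft_force: [-0.6, -0.5, -4.4]
width: 55.9
ee_pos: [573.7, -313.0, 89.1]
orientation: [-3.14, -0.002, 0.002]
ft_force: [0.2, -0.5, -5.4]
width: 55.7
ee_pos: [573.5, -312.9, 88.7]
orientation: [-3.14, -0.002, 0.003]
ft_force: [0.2, 0.8, -4.6]
width: 55.7
ee_pos: [573.4, -312.8, 88.4]
orientation: [-3.14, -0.002, 0.004]
ft_force: [0.5, 0.3, -6.3]
width: 55.9
```

```bash
python3 -m crank '[{"travel":[0.03,0,0.3],"turn":0},{"travel":[0.02,0,0.3],"turn":0},{"travel":[0,0,0.2],"turn":0},{"travel":[0,0,0],"turn":0},{"travel":[0,0,0],"turn":0}]';python3 -m crank '[{"travel":[0,0,0],"turn":0}]'
```

```text
t: 6.2
ee_pos: [575.2, -312.2, 43.1]
orientation: [-3.139, -0.002, 0.007]
ft_force: [0.7, -0.3, -5.6]
width: 56.1
t: 6.3
ee_pos: [575.1, -312.2, 42.8]
orientation: [-3.138, -0.002, 0.008]
ft_force: [0.2, 0.0, -5.8]
width: 55.9
```

```bash
python3 -m crank '[{"travel":[0,0,0.03],"turn":0},{"travel":[0,0,0.02],"turn":0},{"travel":[0,0,0.02],"turn":0}]';python3 -m crank '[{"travel":[0,0,0],"turn":0}]'
```

```text
t: 6.6
ee_pos: [575.9, -312.7, 40.4]
orientation: [-3.14, -0.002, 0.005]
ft_force: [0.1, 0.1, -5.4]
width: 55.6
t: 6.7
ee_pos: [576.0, -312.7, 40.5]
orientation: [-3.14, -0.002, 0.005]
ft_force: [0.4, 0.9, -5.7]
width: 55.4
```

```bash
python3 -m crank '[{"travel":[0,0,0.03],"turn":0},{"travel":[0,0,0.02],"turn":0}]';python3 -m crank '[{"travel":[0,0,0.02],"turn":0}]'
```

```text
t: 6.9
ee_pos: [576.3, -312.9, 39.9]
orientation: [-3.14, -0.002, 0.004]
ft_force: [-3.6, 2.9, 6.9]
width: 55.8
t: 7.0
ee_pos: [576.3, -312.9, 39.9]
orientation: [-3.14, -0.002, 0.004]
ft_force: [-3.1, 1.4, 4.0]
width: 56.1
```

```bash
python3 -m crank '[{"travel":[0,0,0],"turn":0},{"travel":[0,0,0],"turn":0},{"travel":[0,0,0],"turn":0},{"travel":[0,0,0],"turn":0},{"travel":[0,0,0],"turn":0}]' 1; python3 -m crank '[{"travel":[0,0,-0.4],"turn":0},{"travel":[0,0,-0.5],"turn":0},{"travel":[0,0,-0.4],"turn":0},{"travel":[0,-0.1,0],"turn":0},{"travel":[-0.1,-0.5,0],"turn":0},{"travel":[-0.1,-0.6,0],"turn":0},{"travel":[-0.1,-0.5,0],"turn":0},{"travel":[0,-0.2,0],"turn":0},{"travel":[0,0,0],"turn":0},{"travel":[0,0,0],"turn":0}]'
```

```text
t: 7.5
ee_pos: [578.8, -314.3, 41.8]
orientation: [3.14, 0.002, 0.005]
ft_force: [-0.6, -0.2, 0.5]
width: 87.3
t: 8.5
ee_pos: [561.7, -215.5, 103.3]
orientation: [3.141, 0.001, -0.0]
ft_force: [-0.7, -0.3, 0.5]
width: 87.5
```

```bash
python3 -m crank '[{"travel":[0,0,0],"turn":0}]'
```

```text
t: 8.6
ee_pos: [562.0, -216.2, 103.1]
orientation: [3.141, 0.0, -0.0]
ft_force: [-1.2, -0.1, -0.3]
width: 88.0
```

```bash
python3 -m crank '[{"travel":[-0.11,-0.08,0],"turn":0},{"travel":[0,0,0.4],"turn":0},{"travel":[0,0,0.4],"turn":0},{"travel":[0,0,0.3],"turn":0},{"travel":[0,0,0],"turn":0}]';python3 -m crank '[{"travel":[0,0,0],"turn":0}]'
```

```text
t: 9.1
ee_pos: [556.5, -215.5, 46.8]
orientation: [3.14, -0.006, 0.004]
ft_force: [-1.8, 1.0, 0.8]
width: 87.4
t: 9.2
ee_pos: [556.5, -215.8, 46.7]
orientation: [3.14, -0.007, 0.004]
ft_force: [-0.8, -0.5, -0.8]
width: 87.5
```

```bash
python3 -m crank '[{"travel":[0,-0.06,0.13],"turn":0},{"travel":[0,0,0],"turn":0}]'; python3 -m crank '[{"travel":[0,0,0],"turn":0},{"travel":[0,0,0],"turn":0},{"travel":[0,0,0],"turn":0},{"travel":[0,0,0],"turn":0},{"travel":[0,0,0],"turn":0},{"travel":[0,0,0],"turn":0},{"travel":[0,0,0],"turn":0}]' -1
```

```text
t: 9.4
ee_pos: [557.1, -213.0, 40.9]
orientation: [3.139, -0.008, 0.006]
ft_force: [-0.4, 0.1, -0.4]
width: 87.8
t: 10.1
ee_pos: [558.1, -213.0, 42.4]
orientation: [3.138, -0.007, 0.01]
ft_force: [0.1, 0.8, -0.9]
width: 55.2
```

```bash
python3 -m crank '[{"travel":[0,0,-0.3],"turn":0},{"travel":[0,0,-0.4],"turn":0},{"travel":[0,0,-0.3],"turn":0},{"travel":[0,0,0],"turn":0},{"travel":[0,0,0],"turn":0}]'; for i in 1 2 3 4 5 6 7 8; do python3 -m crank '[{"travel":[0,0,0],"turn":0}]'|grep -E "ee_pos|ft|ori"; done
```

```text
t: 10.6
ee_pos: [557.0, -212.7, 95.8]
orientation: [3.139, -0.007, 0.007]
ft_force: [-1.5, 0.4, -1.8]
width: 56.1
ee_pos: [556.9, -212.7, 95.8]
orientation: [3.139, -0.007, 0.007]
ft_force: [0.5, -0.1, -2.5]
ee_pos: [556.5, -212.6, 95.2]
orientation: [3.139, -0.007, 0.006]
ft_force: [-1.2, -0.1, -2.7]
ee_pos: [556.1, -212.4, 94.6]
orientation: [3.14, -0.007, 0.004]
ft_force: [0.8, 0.8, -2.0]
ee_pos: [555.7, -212.3, 94.1]
orientation: [3.14, -0.007, 0.003]
ft_force: [0.3, -0.4, -1.7]
ee_pos: [555.5, -212.2, 93.6]
orientation: [3.14, -0.007, 0.002]
ft_force: [-1.0, -0.5, -1.4]
ee_pos: [555.4, -212.1, 93.3]
orientation: [3.14, -0.007, 0.001]
ft_force: [0.2, -0.1, -1.5]
ee_pos: [555.3, -212.1, 93.2]
orientation: [3.141, -0.007, 0.0]
ft_force: [0.2, 0.1, -2.1]
ee_pos: [555.2, -212.1, 93.1]
orientation: [3.141, -0.007, 0.0]
ft_force: [0.2, -0.1, -2.1]
```

Tin 3 weighs about 5.5 N and tin 2 about 2.0 N, so tin 2 is not the heaviest and can go straight to the far tray slot at (511,257). I'll raise it first to clear tin 1.

```bash
python3 -m crank '[{"travel":[0,0,-0.5],"turn":0},{"travel":[0,0,-0.5],"turn":0},{"travel":[0,-0.3,-0.1],"turn":0},{"travel":[-0.1,-0.7,0],"turn":0},{"travel":[-0.1,-0.9,0],"turn":0},{"travel":[-0.1,-0.9,0],"turn":0},{"travel":[-0.1,-0.9,0],"turn":0},{"travel":[-0.1,-0.9,0],"turn":0},{"travel":[-0.1,-0.9,0],"turn":0},{"travel":[-0.1,-0.9,0],"turn":0},{"travel":[-0.1,-0.8,0],"turn":0},{"travel":[0,-0.6,0],"turn":0},{"travel":[0,-0.4,0],"turn":0},{"travel":[0,0,0],"turn":0},{"travel":[0,0,0],"turn":0}]'; python3 -m crank '[{"travel":[0,0,0],"turn":0}]'
```

```text
t: 12.9
ee_pos: [507.9, 222.2, 142.5]
orientation: [-3.141, 0.007, 0.006]
ft_force: [1.1, -0.1, -2.0]
width: 55.5
t: 13.0
ee_pos: [507.3, 221.8, 142.1]
orientation: [3.141, -0.007, -0.007]
ft_force: [0.4, -1.1, -2.5]
width: 55.6
```

```bash
python3 -m crank '[{"travel":[0.07,-0.5,0],"turn":0},{"travel":[0.03,-0.25,0.3],"turn":0},{"travel":[0,0,0.4],"turn":0},{"travel":[0,0,0.4],"turn":0},{"travel":[0,0,0.2],"turn":0},{"travel":[0,0,0],"turn":0},{"travel":[0,0,0],"turn":0}]'; python3 -m crank '[{"travel":[0,0,0],"turn":0}]'
```

```text
t: 13.7
ee_pos: [511.6, 254.1, 70.9]
orientation: [3.139, -0.018, -0.012]
ft_force: [0.0, -0.6, -2.4]
width: 55.8
t: 13.8
ee_pos: [511.8, 253.8, 71.2]
orientation: [3.139, -0.018, -0.011]
ft_force: [0.0, -0.4, -2.1]
width: 56.0
```

```bash
python3 -m crank '[{"travel":[0,0,0.2],"turn":0},{"travel":[0,0,0.2],"turn":0},{"travel":[0,0,0.06],"turn":0},{"travel":[0,0,0],"turn":0}]'; python3 -m crank '[{"travel":[0,0,0],"turn":0}]'
```

```text
t: 14.2
ee_pos: [512.9, 254.1, 48.1]
orientation: [3.14, -0.019, -0.006]
ft_force: [-0.3, -0.2, -2.4]
width: 55.9
t: 14.3
ee_pos: [512.8, 254.1, 47.9]
orientation: [3.14, -0.019, -0.007]
ft_force: [-0.3, -0.5, -2.9]
width: 55.4
```

```bash
python3 -m crank '[{"travel":[0,0,0.03],"turn":0},{"travel":[0,0,0.03],"turn":0},{"travel":[0,0,0.02],"turn":0}]'; python3 -m crank '[{"travel":[0,0,0.02],"turn":0}]'
```

```text
t: 14.6
ee_pos: [513.1, 254.4, 44.3]
orientation: [3.141, -0.019, -0.006]
ft_force: [-3.5, 0.7, 9.8]
width: 55.6
t: 14.7
ee_pos: [513.1, 254.5, 44.2]
orientation: [3.14, -0.019, -0.006]
ft_force: [-4.2, -2.1, 16.6]
width: 55.9
```

```bash
python3 -m crank '[{"travel":[0,0,0],"turn":0},{"travel":[0,0,0],"turn":0},{"travel":[0,0,0],"turn":0},{"travel":[0,0,0],"turn":0},{"travel":[0,0,0],"turn":0}]' 1; python3 -m crank '[{"travel":[0,0,-0.4],"turn":0},{"travel":[0,0,-0.5],"turn":0},{"travel":[0,0,-0.4],"turn":0},{"travel":[0,0.3,0],"turn":0},{"travel":[0.1,0.7,0],"turn":0},{"travel":[0.1,0.9,0],"turn":0},{"travel":[0.1,0.9,0],"turn":0},{"travel":[0.1,0.9,0],"turn":0},{"travel":[0.1,0.8,0],"turn":0},{"travel":[0.1,0.8,0],"turn":0},{"travel":[0.1,0.6,0],"turn":0},{"travel":[0.1,0.4,0],"turn":0},{"travel":[0,0.2,0],"turn":0},{"travel":[0,0,0],"turn":0},{"travel":[0,0,0],"turn":0}]'; python3 -m crank '[{"travel":[0,0,0],"turn":0}]'
```

```text
t: 15.2
ee_pos: [514.2, 255.1, 45.4]
orientation: [-3.141, 0.018, 0.002]
ft_force: [0.5, 0.2, -0.6]
width: 87.5
t: 16.7
ee_pos: [542.7, -90.1, 101.6]
orientation: [3.141, -0.018, -0.02]
ft_force: [-0.4, 0.1, 0.5]
width: 87.5
t: 16.8
ee_pos: [542.2, -89.3, 101.3]
orientation: [3.141, -0.017, -0.021]
ft_force: [0.0, 0.2, 0.2]
width: 87.8
```

```bash
python3 -m crank '[{"travel":[0.2,0.2,0],"turn":0},{"travel":[0.05,0.02,0.2],"turn":0},{"travel":[0,0,0.4],"turn":0},{"travel":[0,0,0.3],"turn":0},{"travel":[0,0,0],"turn":0}]';python3 -m crank '[{"travel":[0,0,0],"turn":0}]'
```

```text
t: 17.3
ee_pos: [556.8, -98.6, 53.8]
orientation: [3.141, -0.009, -0.017]
ft_force: [0.4, 0.1, 0.5]
width: 88.0
t: 17.4
ee_pos: [556.9, -98.3, 53.4]
orientation: [3.141, -0.008, -0.018]
ft_force: [-0.9, -0.6, -0.2]
width: 88.0
```

```bash
python3 -m crank '[{"travel":[-0.02,0.04,0.25],"turn":0},{"travel":[0,0,0],"turn":0}]'; python3 -m crank '[{"travel":[0,0,0],"turn":0},{"travel":[0,0,0],"turn":0},{"travel":[0,0,0],"turn":0},{"travel":[0,0,0],"turn":0},{"travel":[0,0,0],"turn":0},{"travel":[0,0,0],"turn":0},{"travel":[0,0,0],"turn":0}]' -1;python3 -m crank '[{"travel":[0,0,-0.3],"turn":0},{"travel":[0,0,-0.4],"turn":0},{"travel":[0,0,-0.3],"turn":0},{"travel":[0,0,0],"turn":0},{"travel":[0,0,0],"turn":0}]'; for i in 1 2 3 4 5 6 7 8; do python3 -m crank '[{"travel":[0,0,0],"turn":0}]'|grep -E "ee_pos|ft|ori"; done
```

```text
t: 17.6
ee_pos: [556.4, -100.3, 40.7]
orientation: [3.141, -0.007, -0.016]
ft_force: [-0.7, 0.5, 0.2]
width: 87.5
t: 18.3
ee_pos: [557.1, -100.3, 41.7]
orientation: [3.141, -0.007, -0.013]
ft_force: [0.0, 0.5, -1.5]
width: 55.6
t: 18.8
ee_pos: [556.3, -100.2, 95.0]
orientation: [3.141, -0.007, -0.017]
ft_force: [-0.1, -0.3, -3.8]
width: 55.7
ee_pos: [556.1, -100.2, 94.9]
orientation: [3.141, -0.007, -0.017]
ft_force: [-0.0, -0.3, -3.8]
ee_pos: [555.7, -100.2, 94.4]
orientation: [3.141, -0.007, -0.019]
ft_force: [-0.3, -0.0, -2.5]
ee_pos: [555.2, -100.1, 93.8]
orientation: [3.141, -0.007, -0.021]
ft_force: [0.1, 0.4, -3.3]
ee_pos: [554.9, -100.0, 93.3]
orientation: [3.141, -0.007, -0.022]
ft_force: [0.2, -0.4, -3.5]
ee_pos: [554.6, -99.9, 92.8]
orientation: [3.141, -0.007, -0.024]
ft_force: [-0.9, -0.7, -3.4]
ee_pos: [554.5, -99.9, 92.6]
orientation: [3.141, -0.007, -0.024]
ft_force: [-0.7, 0.3, -3.1]
ee_pos: [554.4, -99.9, 92.5]
orientation: [3.141, -0.007, -0.024]
ft_force: [0.1, -0.5, -2.4]
ee_pos: [554.4, -99.9, 92.4]
orientation: [-3.141, 0.007, 0.025]
ft_force: [0.6, 0.3, -2.8]
```

The forces are now about 3.1 N for tin 1, 2.0 N for tin 2 and 5.5 N for tin 3, so tin 3 is the heaviest. Tin 1 goes to the near tray slot at (503,117).

```bash
python3 -m crank '[{"travel":[-0.1,-0.4,-0.1],"turn":0},{"travel":[-0.2,-0.7,-0.1],"turn":0},{"travel":[-0.2,-0.8,0],"turn":0},{"travel":[-0.2,-0.8,0],"turn":0},{"travel":[-0.2,-0.7,0],"turn":0},{"travel":[-0.1,-0.5,0],"turn":0},{"travel":[0,-0.2,0],"turn":0},{"travel":[0,0,0],"turn":0},{"travel":[0,0,0],"turn":0}]';python3 -m crank '[{"travel":[0,0,0],"turn":0}]'
```

```text
t: 20.5
ee_pos: [506.4, 110.9, 104.5]
orientation: [3.141, -0.011, -0.017]
ft_force: [0.4, -0.5, -2.4]
width: 55.5
t: 20.6
ee_pos: [506.8, 110.1, 104.5]
orientation: [3.141, -0.012, -0.016]
ft_force: [0.5, -0.1, -4.0]
width: 55.7
```

```bash
python3 -m crank '[{"travel":[-0.08,-0.15,0],"turn":0},{"travel":[0,0,0.3],"turn":0},{"travel":[0,0,0.4],"turn":0},{"travel":[0,0,0.25],"turn":0},{"travel":[0,0,0],"turn":0},{"travel":[0,0,0],"turn":0}]';python3 -m crank '[{"travel":[0,0,0],"turn":0}]'
```

```text
t: 21.2
ee_pos: [503.4, 115.1, 56.2]
orientation: [3.141, -0.023, -0.014]
ft_force: [-0.1, -0.0, -3.4]
width: 55.9
t: 21.3
ee_pos: [503.5, 115.0, 56.5]
orientation: [3.141, -0.024, -0.014]
ft_force: [0.4, -0.1, -3.1]
width: 56.0
```

```bash
python3 -m crank '[{"travel":[0,0,0.12],"turn":0},{"travel":[0,0,0.06],"turn":0},{"travel":[0,0,0.02],"turn":0}]'; python3 -m crank '[{"travel":[0,0,0.02],"turn":0}]'
```

```text
t: 21.6
ee_pos: [504.8, 115.2, 47.4]
orientation: [-3.141, 0.024, 0.009]
ft_force: [0.0, -0.0, -3.5]
width: 56.1
t: 21.7
ee_pos: [504.8, 115.3, 46.3]
orientation: [-3.141, 0.024, 0.009]
ft_force: [-0.1, 0.0, -3.1]
width: 55.7
```

```bash
python3 -m crank '[{"travel":[0,0,0.03],"turn":0},{"travel":[0,0,0.03],"turn":0}]'; python3 -m crank '[{"travel":[0,0,0.02],"turn":0}]'
```

```text
t: 21.9
ee_pos: [505.3, 115.4, 43.6]
orientation: [-3.141, 0.024, 0.007]
ft_force: [-3.2, 0.8, 18.0]
width: 56.0
t: 22.0
ee_pos: [505.4, 115.4, 43.6]
orientation: [-3.141, 0.024, 0.007]
ft_force: [-6.4, -0.9, 20.8]
width: 56.0
```

```bash
python3 -m crank '[{"travel":[0,0,0],"turn":0},{"travel":[0,0,0],"turn":0},{"travel":[0,0,0],"turn":0},{"travel":[0,0,0],"turn":0},{"travel":[0,0,0],"turn":0}]' 1; python3 -m crank '[{"travel":[0,0,-0.4],"turn":0},{"travel":[0,0,-0.5],"turn":0},{"travel":[0,0,-0.5],"turn":0},{"travel":[0,0.3,-0.1],"turn":0},{"travel":[0.1,0.7,0],"turn":0},{"travel":[0.15,0.9,0],"turn":0},{"travel":[0.15,0.9,0],"turn":0},{"travel":[0.15,0.9,0],"turn":0},{"travel":[0.15,0.9,0],"turn":0},{"travel":[0.15,0.9,0],"turn":0},{"travel":[0.15,0.9,0],"turn":0},{"travel":[0.15,0.9,0],"turn":0},{"travel":[0.1,0.6,0],"turn":0},{"travel":[0,0.3,0],"turn":0},{"travel":[0,0,0],"turn":0},{"travel":[0,0,0],"turn":0}]'; python3 -m crank '[{"travel":[0,0,0],"turn":0}]'; python3 - <<'E'
from h import *
cv2.imwrite("pics/t2.png",imaging.get_image("top"))
E
```

```text
t: 22.5
ee_pos: [506.7, 115.8, 44.6]
orientation: [-3.14, 0.023, 0.003]
ft_force: [-0.4, 0.4, -0.2]
width: 87.5
t: 24.1
ee_pos: [555.7, -319.0, 109.9]
orientation: [-3.139, 0.022, 0.02]
ft_force: [-1.3, 0.4, 0.4]
width: 87.7
t: 24.2
ee_pos: [555.2, -317.7, 109.5]
orientation: [-3.138, 0.02, 0.021]
ft_force: [0.3, 0.7, -0.1]
width: 87.7
```

View pics/t2.png

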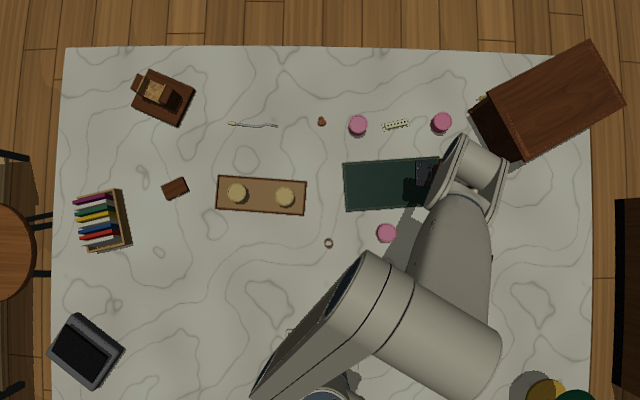

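Two tins stand in the tray at (237,193) and (285,197), and everything else is where it was. Now the heaviest tin.

```bash
python3 -m crank '[{"travel":[0.3,-0.06,0],"turn":0},{"travel":[0.1,-0.03,0.1],"turn":0},{"travel":[0,0,0.4],"turn":0},{"travel":[0,0,0.3],"turn":0},{"travel":[0,0,0],"turn":0}]';python3 -m crank '[{"travel":[0,0,0],"turn":0}]'
```

```text
t: 24.75
ee_pos: [579.6, -307.7, 68.5]
orientation: [-3.138, 0.009, 0.018]
ft_force: [0.9, 0.6, 0.1]
width: 87.6
t: 24.85
ee_pos: [579.8, -307.3, 68.1]
orientation: [-3.138, 0.008, 0.019]
ft_force: [-0.1, -0.2, 1.2]
width: 88.1
```

```bash
python3 -m crank '[{"travel":[-0.07,0.13,0.1],"turn":0},{"travel":[0,0,0.3],"turn":0},{"travel":[0,0,0.16],"turn":0},{"travel":[0,0,0],"turn":0}]';python3 -m crank '[{"travel":[0,0,0],"turn":0}]'
```

```text
t: 25.25
ee_pos: [576.0, -314.9, 39.1]
orientation: [-3.139, 0.009, 0.016]
ft_force: [-0.5, 0.6, -0.3]
width: 87.6
t: 25.35
ee_pos: [575.8, -314.9, 38.7]
orientation: [-3.139, 0.01, 0.017]
ft_force: [-0.4, 0.2, 0.6]
width: 87.7
```

```bash
python3 -m crank '[{"travel":[0,0,0],"turn":0},{"travel":[0,0,0],"turn":0},{"travel":[0,0,0],"turn":0},{"travel":[0,0,0],"turn":0},{"travel":[0,0,0],"turn":0},{"travel":[0,0,0],"turn":0},{"travel":[0,0,0],"turn":0},{"travel":[0,0,0],"turn":0}]' -1;python3 -m crank '[{"travel":[0,0,-0.2],"turn":0},{"travel":[0,0,-0.4],"turn":0},{"travel":[0,0,-0.5],"turn":0},{"travel":[0,0,-0.5],"turn":0},{"travel":[0,0,-0.5],"turn":0},{"travel":[0,0,-0.5],"turn":0},{"travel":[0,0,-0.5],"turn":0},{"travel":[0,0,-0.5],"turn":0},{"travel":[0,0,-0.3],"turn":0},{"travel":[0,0,-0.1],"turn":0},{"travel":[0,0,0],"turn":0},{"travel":[0,0,0],"turn":0}]'; for i in 1 2 3 4 5 6; do python3 -m crank '[{"travel":[0,0,0],"turn":0}]'; done
```

```text
t: 26.15
ee_pos: [576.3, -314.6, 39.6]
orientation: [-3.139, 0.009, 0.016]
ft_force: [0.9, 0.6, -0.3]
width: 55.6
t: 27.35
ee_pos: [572.2, -313.2, 244.1]
orientation: [-3.132, 0.01, 0.038]
ft_force: [-0.8, 0.3, -5.8]
width: 55.8
t: 27.45
ee_pos: [571.5, -312.9, 242.9]
orientation: [-3.131, 0.01, 0.041]
ft_force: [-0.6, -0.2, -4.9]
width: 55.7
t: 27.55
ee_pos: [571.0, -312.6, 241.7]
orientation: [-3.13, 0.01, 0.043]
ft_force: [-1.1, -0.5, -4.7]
width: 55.9
t: 27.65
ee_pos: [570.6, -312.4, 240.8]
orientation: [-3.129, 0.01, 0.045]
ft_force: [-1.2, 0.9, -5.2]
width: 55.9
t: 27.75
ee_pos: [570.4, -312.2, 240.1]
orientation: [-3.129, 0.01, 0.047]
ft_force: [-0.4, -0.7, -6.0]
width: 55.9
t: 27.85
ee_pos: [570.2, -312.1, 239.7]
orientation: [-3.128, 0.01, 0.048]
ft_force: [-0.1, 0.0, -5.2]
width: 55.4
t: 27.95
ee_pos: [570.2, -312.1, 239.5]
orientation: [-3.128, 0.01, 0.048]
ft_force: [0.7, 0.5, -5.7]
width: 55.8
```

```bash
python3 -m crank '[{"travel":[0,0,0],"turn":0},{"travel":[0,0,0],"turn":0},{"travel":[0,0,0],"turn":0}]'; python3 - <<'E'
from h import *
s=imaging.get_image("scene");cv2.imwrite("pics/s3.png",s)
T=imaging.get_image("top");cv2.imwrite("pics/t3.png",T)
a=cv2.imread("pics/top0.png");d=cv2.absdiff(a,T).max(2);d[:,330:]=0
m=(d>30).astype(np.uint8)
for c in cv2.findContours(m,0,1)[0]:
    if cv2.contourArea(c)>15: print("changed",cv2.boundingRect(c))
h=cv2.cvtColor(T,cv2.COLOR_BGR2HSV);m=cv2.inRange(h,(20,70,115),(32,255,255));m[:,:205]=0;m[:,320:]=0;m[:165]=0;m[225:]=0
for c in cv2.findContours(m,0,1)[0]:
    if cv2.contourArea(c)>80:
        (x,y),r=cv2.minEnclosingCircle(c);print(x,y,r,cast("top",[[x,y]],61))
o=ctrl.get_obs();print(o["qvel"].round(3),o["t"])
E
```

```text
t: 28.25
ee_pos: [570.3, -312.2, 239.6]
orientation: [-3.128, 0.01, 0.048]
ft_force: [-0.5, -0.1, -5.0]
width: 55.6
changed (249, 294, 81, 106)
changed (280, 196, 15, 12)
changed (276, 187, 17, 18)
changed (227, 184, 23, 20)
283.5 195.5 9.617792129516602 [[503.53153249 114.28837822  61.        ]]
235.8095245361328 191.88095092773438 9.436753273010254 [[511.5689599  252.63556549  61.        ]]
[ 0.001  0.001 -0.     0.001 -0.     0.001] 28.35
```

View pics/s3.png

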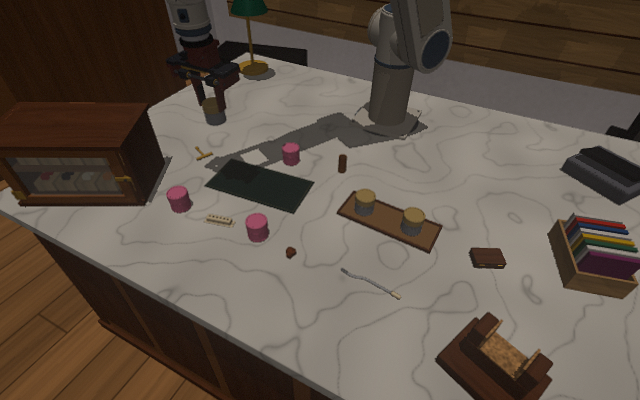

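The scene view shows both light tins upright in the tray at (365,203) and (412,222), with the heavy tin held up at (214,110). Everything else is where it was.

```bash
python3 -c "
from workcell import workorder; print(workorder.close_job())"
```

```text
the job is handed in; nothing more can be done
None
```

The job is handed in: the heaviest tin is held up for the customer, and the two lighter ones stand upright in the walnut tray.

- **Weighing:** lifting each tin gave about 2.0 N for the middle one, 3.1 N for the one nearest the tray and 5.5 N for the one farthest from it. The farthest tin read about 5.4 N again on the final lift, so it is clearly the heaviest. Single readings scatter by nearly 1 N, but the gap to the next tin is over 2 N.
- **Tray:** the last top picture puts the two lighter tins at about (512, 253) and (504, 114), both well inside the walls. Both were lowered until the force showed contact with the tray floor, then released. That contact push reached about 21 N on the second tin.
- **Held tin:** its underside is about 20 cm above the marble, with joint speeds at most about 0.001 rad/s. The tool leans about 0.03 rad (under 2°) from vertical, because the moves gave no way to correct tilt.
- **Everything else:** the items left of the mat showed no change between the first and last top pictures. I checked the ones nearer the arm by eye only, and saw no movement. It was handed in at 28.4 s of the 69 s allowed.

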